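# Free a trapped pin from a deep jig slot with sprung tongs

## Robot

A 7-joint arm with a two-finger parallel gripper is mounted at the origin on the work surface. World frame = base frame: x ahead of the robot, y to its left, z up, the work surface at z = 0. Lengths are in m, angles in rad, forces in N, time in s.
With the tool pointing down it reaches from about 0.35 to 0.9 m from the base axis. Payload 8.1 kg.
Tool frame: the origin (TCP) lies midway between the tips of the shut fingers; the grasp point (between the pads) lies 19 mm behind it (arm.pinch_z is the distance from the TCP to the grasp point, in m); z points along the fingers, y is the direction in which the jaws open and shut (so a half turn about z gives the same grasp; the last joint's range is limited). The gripper opens to 92 mm and grips with 3 to 60 N. Pads are 19 mm wide; open, the fingers measure 130 mm over their backs; the gripper's body (75 mm by 190 mm) begins 47 mm behind the grasp point.
Start: joints at [1.228, 0.434, 0.025, 1.573, -0.012, 1.134, -0.075], TCP at [0.148, -0.607, 0.227] pointing down, gripper open.
Joint ranges: [-2.62, 2.62], [-0.44, 2.09], [-1.27, 1.32], [0.08, 2.57], [-1.32, 4.46], [0.12, 2], [-2.74, 2.74]. Speed limits (rad/s): [2.22, 2.22, 3.01, 3.01, 3.14, 3.14, 3.14].

## Interface

Orientations are given as a rotation vector (axis times angle).
In Python, from cell import arm, eyes gives the robot as it stands.
- The arm moves only by the tool apply_moves, never from a script. Its argument "targets" is one flat list of numbers, 5 for each row, row after row: the closure, from 0 (fully open) to 1 (shut), then the shift along the tool's x, y, z each as a share of 40 cm, from -1 to 1, then the turn about the tool's z as a share of pi/2 rad, from -1 to 1. A call has 1 to 20 rows; each row shifts and turns the commanded pose from where the row before left it, along the tool's axes as they then stand; what a row does not reach is not made up. A row lasts 1/8 s, in which the tool goes at most 62.5 mm and 10.7 degrees, less where a joint would pass 70% of its speed; a pose out of reach is approached as far as the arm can. A call with a number of a shift or a turn outside -1 to 1 is refused whole. A call with a gripper value outside its range is refused whole. The fingers move at their own pace and stop on an object; "grip_force" is the grip in N (left out, the last holds). Time passes only in rows, so rows that do not move let the fingers close. It gives the time, the measured TCP pose, the force and the opening at its end, in the units of the state.
- arm.observe(): the state, without advancing time (a new reading comes with each control period).
- eyes.get_image(name): name is "scene" or "side" or "wrist"; returns the picture (384x512x3 uint8, red, green, blue); there is no depth.
- eyes.camera_params(name): a dict with "camera_matrix" (3x3 intrinsics, pixels), "xyz" and "attitude" of the camera in the world; the wrist camera has in their place "hand_eye" (4x4, takes a point from camera to tool coordinates, whose origin is the TCP and whose axes are the flange's). Camera axes: x right, y down, z forward; pixel columns grow to the right and rows downward; lengths in m; the calibration is good to about 2 mm. A picture is of the moment at which its call begins: read the wrist's pose just before it. camera_params takes no time and is no camera call.
- arm.sign_off(): hands the job in, once; it reports no verdict.
The state is a dict: "clock": time; "joints": joint angles; "dq": joint speeds; "joint_efforts": joint torques, N m; "position": TCP position; "ee_rot": TCP orientation; "force": force on the tool from outside, world axes, zero at the start; "ft_torque": the same for the moment, N m; "width": opening from 0.0 (shut) to 1.0 (fully open).
Only numpy, scipy, OpenCV 4.12 (cv2) and the standard library are available. Lean on these libraries where they do the work, as an engineer would, in place of code of your own. Each camera call takes 0.05 s, during which the arm holds its last target.

## Task

Take the red-handled sprung tongs from their stand, lower them gently into the deep slot of the blue jig until the tips rest on its floor, and squeeze them shut so that they hook the brass pin under its head. A hidden keeper plate traps the pin's foot: without wrenching, slide the pin along the slot and feel for the place where it lifts out. Set it down (do not drop it) in the green dish, and put the tongs back upright in their stand.

Things in the scene. Friction and masses are not known exactly. Their poses are not given: they have to be found in the camera images.
- tongs_grip (a point): Grip point of the sprung tongs (114 mm tall, 130 g, standing tips down in the stand): centre of the two red scales, 85 mm above the tips' lower end. z up, y: squeeze direction. Grasp the scales' outer faces: 46 mm apart when free, 18 mm wide (x), 36 mm tall. A black bridge, 28 mm wide (y), spans 19 to 29 mm above this point.
- tongs_tip (a point): Mid-point between the tongs' tips at their lower end, axes as tongs_grip; 8 mm above the table in the stand. Blades 15 mm wide (x), 2.5 mm thick; the tips measure 29 mm over all (y) when free. At each blade's very end a lip 3 mm thick (z) points 3 mm inwards; lips 18 mm apart when free. Scales squeezed to 42 mm: tongs safely held, lips 14 mm apart.
- left_jaw (a joint): Inward travel of one half of the tongs (m), 0 = free, at most 0.0085; the other half, alike, moves oppositely. Halves stay parallel: scales 1 mm closer means tips 1 mm closer. A spring of 4 N/mm pushes each scale outwards: 8 N at 42 mm over the scales, 24 N when shut on the pin's shank (scales 34 mm apart), so grip with 35 to 45 N there. They spring open when let go.
- tongs: The tongs as a whole; origin and axes as tongs_tip.
- tool_stand: Heavy black tool stand, fixed, 60 mm (x) by 70 mm (y) by 55 mm tall; origin at the centre of its underside, z up. In the middle of its top is a slot 24 mm (x) by 37 mm (y), 47 mm deep (floor 8 mm above the table), in which the tongs stand with their y along the stand's y.
- jig: Blue jig block, fixed, 70 mm (x) by 130 mm (y) by 60 mm tall, two yellow tabs on top at its +y end; origin at the centre of its underside, z up. Delicate: never press the tongs on it with more than 30 N, nor wrench the pin against it with more than 20 N.
- slot_mouth (a point): Point in the jig's slot straight above the pin's start, level with the jig's top, 60 mm above the table and 16 mm from the jig's centre towards -y; axes as the jig's. The slot is 20 mm wide (x), reaches 17 mm from this point to -y and 48 mm to +y, and is 42 mm deep: floor 18 mm above the table.
- pin_center (a point): Brass pin, 19.5 mm long, 20 g: round head 11 mm across, 4 mm thick; square shank 6 mm; cross-bar foot 11 mm (x) by 6 mm (y), 3.5 mm thick. This point is on its axis 10 mm above its lower end, z to the head. It starts upright under slot_mouth, lower end 8 mm above the table, below the slot's floor; head's underside 5.5 mm above that floor. Squeeze it with 60 N at most.
- pin: The brass pin; origin at the centre of its lower end, z to the head. A groove in the slot's floor lets it rise only 1.5 mm. Slid upright towards the jig's +y by somewhere between 12 and 36 mm (different each time, not measured) it comes under an opening in the floor, 8 mm long (y), through which the foot lifts out, with 1 to 3 mm to spare either way.
- green_dish: Round green parts dish, fixed, empty, 76 mm across, 18 mm tall; wall 3 mm, inner floor 4 mm above the table and 66 mm across; origin at the centre of its underside. A similar white dish with screws stands nearby: not that one.

How it is judged:
By the outcome, as a careful person would: the job done as asked, in the order asked, and still so for the second after the job is handed in, with the robot touching nothing.
It also fails if it takes over 72 s, if anything falls off the work surface, if the arm or the gripper's body presses on something with over 40 N, if the wrist force passes 120 N, or if a joint passes its speed limit or range.

## Working session

There is one attempt and no reset: what is moved stays moved. The work goes in short steps, Python scripts to look and compute and a tool call to move; the robot and the scene stay as the last step left them, time stands still between calls to the robot, and variables do not carry over. Pictures are saved under pics/ and viewed, and the job is handed in when it is done.

Besides the shell and the picture viewer there is one more tool, called after "Emit:" as a command line: name --argument value ..., lists and objects as JSON in quotes. apply_moves: Moves the arm, as the interface text tells. Its arguments: {"type":"object","properties":{"targets":{"type":"array"},"grip_force":{"type":"number"}},"required":["targets"]}

```bash
mkdir -p pics; ls
python3 - <<'E'
from cell import arm, eyes
import cv2
print(arm.observe(), arm.pinch_z)
for n in ["scene","side","wrist"]:
    p=eyes.camera_params(n); print(n,p)
    cv2.imwrite(f"pics/{n}0.png",cv2.cvtColor(eyes.get_image(n),cv2.COLOR_RGB2BGR))
E
```

```text
pics
{'clock': 0.0, 'joints': array([ 1.22839431,  0.43521325,  0.0250019 ,  1.5741074 , -0.01158891,
        1.13399591, -0.07513551]), 'dq': array([ 0.00038457,  0.00051681, -0.00118315,  0.00072572, -0.0005909 ,
       -0.00053199,  0.00055264]), 'joint_efforts': array([ 3.32244808e-04, -6.67853308e+01,  9.84687880e-01, -3.14460397e+01,
       -6.08412805e-02,  4.29440523e-02,  1.37794123e-04]), 'position': array([ 0.14824517, -0.60663302,  0.22594738]), 'ee_rot': array([-3.11753300e+00, -3.75396189e-01,  5.52433068e-04]), 'force': array([ 0.37052552,  0.19548894, -0.29230562]), 'ft_torque': array([-0.03748924, -0.02519394,  0.03870581]), 'width': 0.996923034880687} 0.0188
scene {'camera_matrix': array([[379.51432293,   0.        , 258.5377479 ],
       [  0.        , 379.51432293, 195.73156334],
       [  0.        ,   0.        ,   1.        ]]), 'xyz': array([0.8079311 , 0.25288481, 0.65935521]), 'attitude': array([-0.9198935 , -2.6756068 ,  0.83140171])}
side {'camera_matrix': array([[488.80417398,   0.        , 249.15168347],
       [  0.        , 488.80417398, 195.06015629],
       [  0.        ,   0.        ,   1.        ]]), 'xyz': array([-0.01532659,  0.48218474,  0.9164372 ]), 'attitude': array([-1.05346189,  2.4562746 , -0.97746788])}
wrist {'camera_matrix': array([[269.50145134,   0.        , 252.13988414],
       [  0.        , 269.50145134, 188.7955394 ],
       [  0.        ,   0.        ,   1.        ]]), 'hand_eye': array([[ 1.31301669e-03, -9.53947290e-01, -2.99971406e-01,
         8.06070029e-02],
       [ 9.99999004e-01,  1.09739366e-03,  8.87283513e-04,
        -7.85030566e-04],
       [-5.17234985e-04, -2.99972272e-01,  9.53947781e-01,
        -1.57955164e-01],
       [ 0.00000000e+00,  0.00000000e+00,  0.00000000e+00,
         1.00000000e+00]])}
```

View pics/scene0.png

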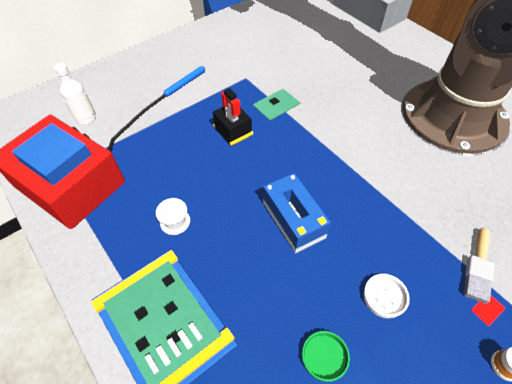

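View pics/side0.png

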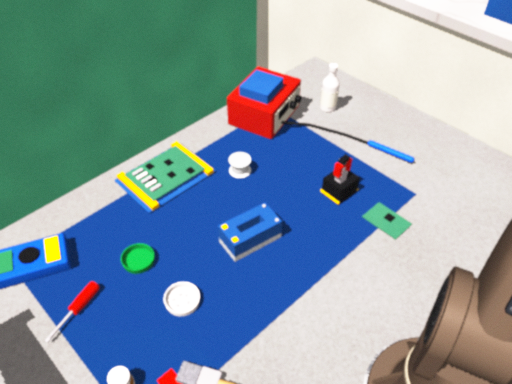

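View pics/wrist0.png

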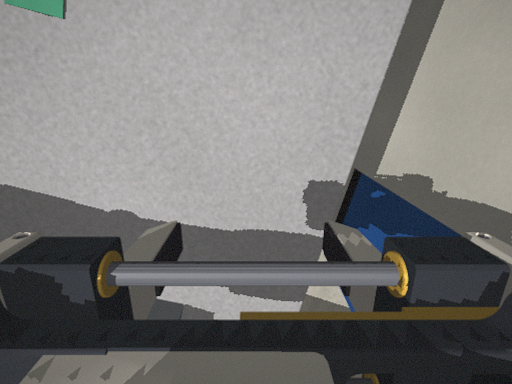

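The scene camera shows the tongs and stand near (232,120), the jig near (297,212), the green dish at (325,355) and the white dish at (387,295). Next I'll measure them on enlarged crops.

```bash
cat > h.py <<'E'
import numpy as np, cv2
from scipy.spatial.transform import Rotation as R
from cell import arm, eyes
def cam(n, st=None):
    p=eyes.camera_params(n); K=p["camera_matrix"]
    if n=="wrist":
        T=np.eye(4); T[:3,:3]=R.from_rotvec(st["ee_rot"]).as_matrix(); T[:3,3]=st["position"]
        T=T@p["hand_eye"]; return K,T[:3,:3],T[:3,3]
    return K,R.from_rotvec(p["attitude"]).as_matrix(),np.array(p["xyz"])
def ray(c,uv):
    K,Rm,t=c; d=Rm@np.linalg.solve(K,[uv[0],uv[1],1.]); return t,d/np.linalg.norm(d)
def onz(c,uv,z):
    t,d=ray(c,uv); return t+d*(z-t[2])/d[2]
def proj(c,P):
    K,Rm,t=c; q=K@(Rm.T@(np.array(P)-t)); return q[:2]/q[2]
def two(c1,u1,c2,u2):
    a,d=ray(c1,u1); b,e=ray(c2,u2)
    s=np.linalg.lstsq(np.c_[d,-e],b-a,rcond=None)[0]
    p,q=a+d*s[0],b+e*s[1]; return (p+q)/2,np.linalg.norm(p-q)
def shot(n,name):
    st=arm.observe(); im=cv2.cvtColor(eyes.get_image(n),cv2.COLOR_RGB2BGR); cv2.imwrite(f"pics/{name}.png",im); return st,im
E
python3 - <<'E'
from h import *
s=cv2.imread("pics/scene0.png"); d=cv2.imread("pics/side0.png")
def crop(im,x,y,w,h,k): return cv2.resize(im[y:y+h,x:x+w],None,fx=k,fy=k,interpolation=cv2.INTER_NEAREST)
a=np.hstack([crop(s,250,165,90,90,4),crop(d,210,195,90,90,4)])
b=np.hstack([crop(s,200,80,60,70,5),crop(d,310,145,60,70,5)])
cv2.imwrite("pics/cj.png",a); cv2.imwrite("pics/ct.png",b)
for n,im in(("scene",s),("side",d)):
    hsv=cv2.cvtColor(im,cv2.COLOR_BGR2HSV)
    m=cv2.inRange(hsv,(50,140,60),(75,255,255))
    nn,l,st,ce=cv2.connectedComponentsWithStats(m)
    for i in range(1,nn):
        if st[i,4]>150: print(n,st[i],ce[i])
E
```

```text
scene [ 302  331   48   50 1851] [325.19448947 355.6537007 ]
side [121 244  33  29 741] [137.63157895 257.86504723]
side [  0 252  12  21 212] [  5.20754717 261.79245283]
```

View pics/cj.png

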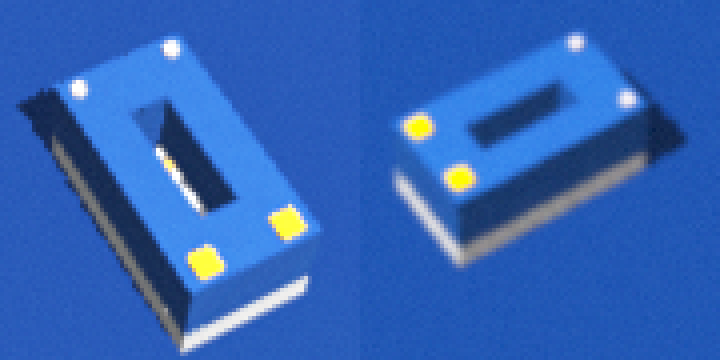

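View pics/ct.png

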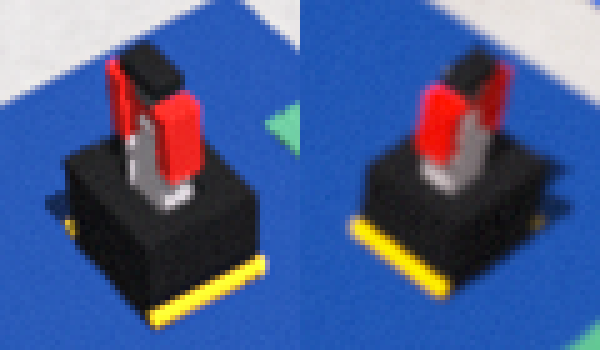

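Run:
```python
from h import *
for n,pt,roi in(("scene",(290,180),(250,165,90,90)),("side",(240,215),(210,195,90,90))):
    im=cv2.imread(f"pics/{n}0.png"); c=cam(n)
    hsv=cv2.cvtColor(im,cv2.COLOR_BGR2HSV)
    x,y,w,h=roi
    print(n, hsv[170,250] if n=="scene" else hsv[200,215])
    m=cv2.inRange(im[:,:,1],100,255); m2=np.zeros_like(m); m2[y:y+h,x:x+w]=m[y:y+h,x:x+w]
    nn,l,st,ce=cv2.connectedComponentsWithStats(m2)
    i=1+np.argmax(st[1:,4]); print(st[i])
    k=cv2.findContours((l==i).astype(np.uint8),cv2.RETR_EXTERNAL,cv2.CHAIN_APPROX_NONE)[0][0][:,0]
    P=np.array([onz(c,u,0.06)[:2] for u in k.astype(float)]); r=cv2.minAreaRect((P*1000).astype(np.float32)); print("jig",r)
    ym=cv2.inRange(hsv,(22,150,150),(35,255,255)); 
    nn,l,st,ce=cv2.connectedComponentsWithStats(ym)
    for i in range(1,nn):
        if st[i,4]>10 and x<ce[i][0]<x+w and y<ce[i][1]<y+h: print("tab",st[i],onz(c,ce[i],.06))
    ce=(325.19,355.65) if n=="scene" else (137.6,257.9)
    gm=cv2.inRange(hsv,(50,140,60),(75,255,255)); 
    nn,l,st,cc=cv2.connectedComponentsWithStats(gm); i=l[int(ce[1]),int(ce[0])]
    k=cv2.findContours((l==i).astype(np.uint8),cv2.RETR_EXTERNAL,cv2.CHAIN_APPROX_NONE)[0][0][:,0]
    P=np.array([onz(c,u,0.018)[:2] for u in k.astype(float)]); print("dish",cv2.minEnclosingCircle((P*1000).astype(np.float32)), onz(c,ce,.01))
# tongs: bridge top centre (scale faces)
cs,cd=cam("scene"),cam("side")
S=lambda u,v:(200+u/5-.5,80+v/5-.5); D=lambda u,v:(310+(u-300)/5-.5,145+v/5-.5)
print("bridge top",two(cs,S(150,62),cd,D(478,62)))
print("stand strip ends", onz(cs,S(150,325),0.00),onz(cs,S(267,265),0.0), onz(cd,D(350,228),0.0),onz(cd,D(450,295),0.0))
print("stand top corners scene",[onz(cs,S(*p),.055)[:2] for p in((65,163),(155,247),(260,190))])
print("side",[onz(cd,D(*p),.055)[:2] for p in((362,180),(450,237),(542,178))])
```

```text
scene [109 204 184]
[ 263  173   68   72 1992]
jig ((512.2315063476562, -10.6981201171875), (143.01950073242188, 75.42046356201172), 78.48262786865234)
tab [318 218   8   6  32] [0.49807782 0.04183776 0.06      ]
tab [297 228   8   6  34] [0.54149547 0.03406638 0.06      ]
dish ((642.5348510742188, 212.27914428710938), 37.85075378417969) [0.64119087 0.21292325 0.01      ]
side [109 205 183]
[ 217  202   64   44 1219]
jig ((511.34112548828125, -14.73468017578125), (135.94619750976562, 73.06973266601562), 79.49250793457031)
tab [222 225   6   4  18] [0.5428748  0.03373567 0.06      ]
tab [232 237   6   5  19] [0.49931182 0.04170735 0.06      ]
dish ((636.656005859375, 214.41551208496094), 39.770389556884766) [0.64205408 0.21231438 0.01      ]
bridge top (array([ 0.46452967, -0.28917284,  0.12119401]), np.float64(0.0021088846763155705))
stand strip ends [ 0.49385878 -0.26040374  0.        ] [ 0.42773109 -0.25729103  0.        ] [ 0.5028511  -0.25896626  0.        ] [ 0.43668758 -0.25970341  0.        ]
stand top corners scene [array([ 0.49326282, -0.3219153 ]), array([ 0.49167905, -0.25365191]), array([ 0.43377643, -0.25342598])]
side [array([ 0.48953037, -0.24417153]), array([ 0.43403998, -0.24514307]), array([ 0.42838147, -0.31027757])]
```

The jig is centred near (0.512,-0.013) with a yaw of about -10.5°, and both views agree. The tongs are near (0.464,-0.288), and the bridge top at z≈0.121 matches the expected 0.122. The green dish is at (0.642,0.213). I'll move the wrist camera over the tongs.

Emit:
apply_moves --targets '[0,0,0,0,0.076,0,0,0,0,0.076,0,0.064,-0.0725,-0.0077,0,0,0.064,-0.0725,-0.0077,0,0,0.064,-0.0725,-0.0077,0,0,0.064,-0.0725,-0.0077,0,0,0.064,-0.0725,-0.0077,0,0,0.064,-0.0725,-0.0077,0,0,0.064,-0.0725,-0.0077,0,0,0.064,-0.0725,-0.0077,0,0,0.064,-0.0725,-0.0077,0,0,0.064,-0.0725,-0.0077,0,0,0.064,-0.0725,-0.0077,0,0,0,0,0,0,0,0,0,0,0]'

```text
clock: 2.02
position: [0.4292, -0.2883, 0.2604]
ee_rot: [3.141, 0.001, -0.001]
force: [-0.3, -0.5, -0.3]
width: 1.001
```

Run:
```python
from h import *
st,im=shot("wrist","w1"); print(st["position"],st["ee_rot"],st["width"],st["force"])
c=cam("wrist",st); print(proj(c,[.4645,-.289,.122]))
```

```text
[ 0.42915416 -0.28833576  0.26036252] [ 3.14137783e+00  1.09291272e-03 -1.21249957e-03] 1.0011282535849504 [-0.34367602 -0.53986955 -0.27358536]
[253.05214077 147.00763975]
```

View pics/w1.png

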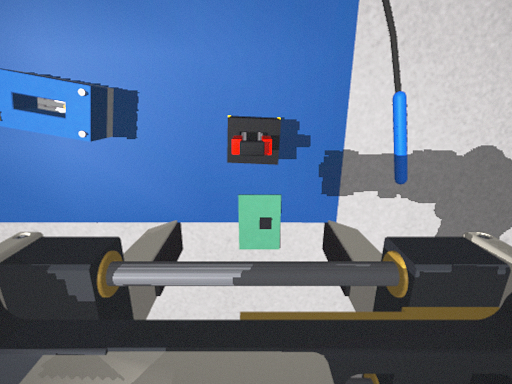

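The wrist view shows the tongs with their red scales either side of the bridge near (252,147), the stand around them, and the jig at the left.

Run:
```python
from h import *
im=cv2.imread("pics/w1.png"); st=arm.observe(); c=cam("wrist",st)
cv2.imwrite("pics/w1c.png",cv2.resize(im[105:175,215:320],None,fx=7,fy=7,interpolation=cv2.INTER_NEAREST))
hsv=cv2.cvtColor(im,cv2.COLOR_BGR2HSV)
m=cv2.inRange(hsv,(0,150,80),(8,255,255))|cv2.inRange(hsv,(172,150,80),(180,255,255))
nn,l,s,ce=cv2.connectedComponentsWithStats(m)
for i in range(1,nn):
    if s[i,4]>20: print(s[i],ce[i],onz(c,ce[i],.111))
for n in("scene",): print(eyes.camera_params(n)["xyz"])
```

```text
[231 135  11  20 176] [235.53409091 144.70454545] [ 0.46508765 -0.26959564  0.111     ]
[262 136  10  19 161] [267.11801242 144.64596273] [ 0.46518381 -0.30549667  0.111     ]
[0.8079311  0.25288481 0.65935521]
```

View pics/w1c.png

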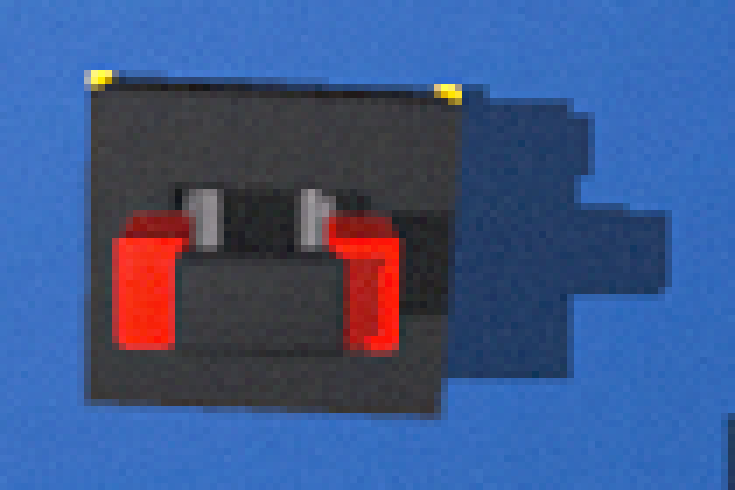

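Run:
```python
from h import *
im=cv2.imread("pics/w1.png"); st=arm.observe(); c=cam("wrist",st)
S=lambda u,v:(215+u/7-.5,105+v/7-.5)
for p in((113,237),(113,350),(399,237),(399,352)): print(onz(c,S(*p),.111))
print("bridge",onz(c,S(176,257),.122),onz(c,S(345,353),.122),"mid",onz(c,S(258,305),.122))
q=[onz(c,S(*p),.055)[:2] for p in((90,90),(460,98),(440,414),(86,402))];print(np.round(q,4),np.mean(q,0))
# jig slot far view
```

```text
[ 0.47222668 -0.26420088  0.111     ]
[ 0.45385868 -0.26377721  0.111     ]
[ 0.47226556 -0.31031849  0.111     ]
[ 0.45356545 -0.31073955  0.111     ]
bridge [ 0.47047786 -0.27481588  0.122     ] [ 0.45539835 -0.30138485  0.122     ] mid [ 0.46299571 -0.28760538  0.122     ]
[[ 0.4926 -0.2562]
 [ 0.4912 -0.3251]
 [ 0.4311 -0.3232]
 [ 0.4335 -0.2538]] [ 0.462085   -0.28956422]
```

Measured scale tops are 46 × 18.5 mm, as expected. The tongs' centre is (0.463,-0.2875) with a yaw of about 0. I'll descend to TCP z 0.074.

Emit:
apply_moves --targets '[0,0.042,-0.0025,0,0,0,0.0425,0,0,0,0,0,0,0.08,0,0,0,0,0.08,0,0,0,0,0.08,0,0,0,0,0.08,0,0,0,0,0.08,0,0,0,0,0.04,0,0,0,0,0.026,0,0,0,0,0,0,0,0,0,0,0]'

```text
clock: 3.45
position: [0.4642, -0.2872, 0.0751]
ee_rot: [3.141, 0.001, 0.002]
force: [-0.3, 0.3, 0.3]
width: 0.999
```

Run:
```python
from h import *
st,im=shot("wrist","w2"); print(st["position"],st["ee_rot"],st["width"],st["force"])
```

```text
[ 0.46419823 -0.28719772  0.07509378] [3.14082485e+00 1.40532964e-03 2.13530453e-03] 0.9987706818704039 [-0.28823222  0.30249893  0.26639661]
```

View pics/w2.png

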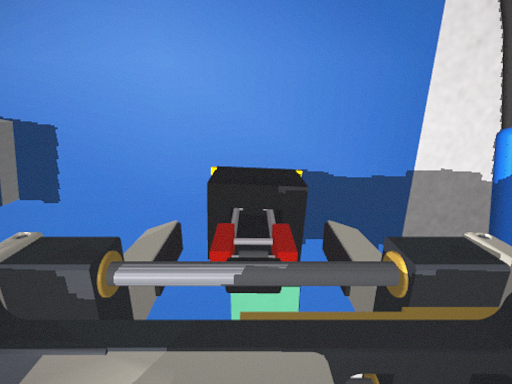

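The scales are centred between the fingers. I'll make a 1 mm correction and squeeze to 42 mm.

Emit:
apply_moves --targets '[0,-0.003,0,0.0025,0,0.4,0,0,0,0,0.545,0,0,0,0,0.545,0,0,0,0,0.545,0,0,0,0,0.545,0,0,0,0]' --grip_force 40

```text
clock: 4.25
position: [0.4623, -0.2868, 0.0732]
ee_rot: [3.142, 0.001, -0.0]
force: [-0.8, -1.3, 0.6]
width: 0.502
```

Emit:
apply_moves --targets '[0.545,0,0,0,0,0.545,0,0,0,0,0.545,0,0,0,0]'

```text
clock: 4.62
position: [0.4624, -0.2867, 0.0732]
ee_rot: [-3.142, -0.002, -0.0]
force: [-0.1, 0.0, 1.6]
width: 0.456
```

Emit:
apply_moves --targets '[0.545,0,0,-0.01,0,0.545,0,0,-0.02,0,0.545,0,0,-0.03,0,0.545,0,0,-0.04,0,0.545,0,0,-0.05,0,0.545,0,0,-0.05,0,0.545,0,0,-0.05,0,0.545,0,0,0,0,0.545,-0.015,-0.08,0,0,0.545,-0.015,-0.08,0,0,0.545,-0.015,-0.08,0,0,0.545,-0.015,-0.08,0,0,0.545,-0.015,-0.08,0,0,0.545,-0.015,-0.08,0,0,0.545,-0.015,-0.08,0,0,0.545,0,-0.08,0,0,0.545,0,0,0,0.058,0.545,0,0,0,0.058,0.545,0,0,0,0,0.545,0,0,0,0]'

```text
clock: 7.12
position: [0.4199, -0.031, 0.173]
ee_rot: [3.129, -0.281, -0.001]
force: [0.5, -0.5, -1.4]
width: 0.455
```

Run:
```python
from h import *
st,im=shot("wrist","w3"); print(st["position"],st["ee_rot"],st["width"],st["force"])
shot("side","s3")
```

```text
[ 0.41987435 -0.03095061  0.17301654] [ 3.12887636e+00 -2.81373752e-01 -5.23359419e-04] 0.45486100034022475 [ 0.54296504 -0.50982153 -1.35263234]
```

View pics/w3.png

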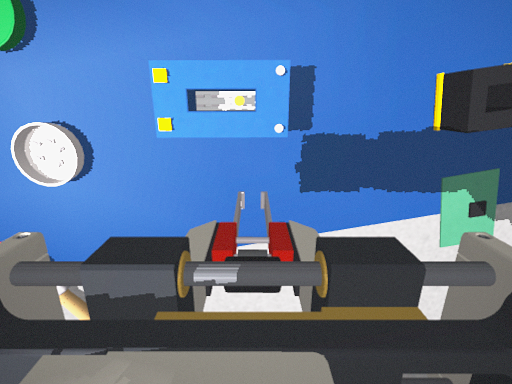

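The wrist view shows the tongs held, with tips at about (241,200) and (265,200), the jig slot, and the pin head at (239,101).

Run:
```python
from h import *
im=cv2.imread("pics/w3.png"); st=arm.observe(); c=cam("wrist",st)
a=cv2.resize(im[50:145,140:300],None,fx=5,fy=5,interpolation=cv2.INTER_NEAREST)
cv2.imwrite("pics/w3a.png",a)
cv2.imwrite("pics/w3b.png",cv2.resize(im[180:270,200:310],None,fx=6,fy=6,interpolation=cv2.INTER_NEAREST))
hsv=cv2.cvtColor(im,cv2.COLOR_BGR2HSV)
roi=np.zeros(im.shape[:2],np.uint8); roi[50:145,140:300]=255
m=cv2.inRange(im[:,:,1],100,255)&roi
nn,l,s,ce=cv2.connectedComponentsWithStats(m); i=l[65,200]; print(s[i])
k=cv2.findContours((l==i).astype(np.uint8),cv2.RETR_EXTERNAL,cv2.CHAIN_APPROX_NONE)[0][0][:,0]
P=np.array([onz(c,u,0.06)[:2] for u in k.astype(float)]); print("jig",cv2.minAreaRect((P*1000).astype(np.float32)))
ym=cv2.inRange(hsv,(22,120,120),(35,255,255))&roi
nn,l,s,ce=cv2.connectedComponentsWithStats(ym)
for i in range(1,nn):
    if s[i,4]>8: print(s[i],ce[i],onz(c,ce[i],.06),onz(c,ce[i],.0275))
print("px",im[100,200],im[101,239],im[65,200])
```

```text
[  140    50   160    95 14178]
jig ((509.1548767089844, -13.760215759277344), (159.2816162109375, 84.96385955810547), 79.75421142578125)
[153  68  15  15 177] [159.86440678  74.98305085] [0.53976758 0.03474388 0.06      ] [0.54464084 0.04431689 0.0275    ]
[235  96   9   9  69] [239.07246377 100.11594203] [ 0.50485539 -0.03351701  0.06      ] [ 0.50554215 -0.03212952  0.0275    ]
[158 118  14  13 156] [164.70512821 123.76923077] [0.49620453 0.04241367 0.06      ] [0.49585391 0.0529064  0.0275    ]
px [192 189 188] [ 99 246 247] [244 162  73]
```

View pics/w3a.png

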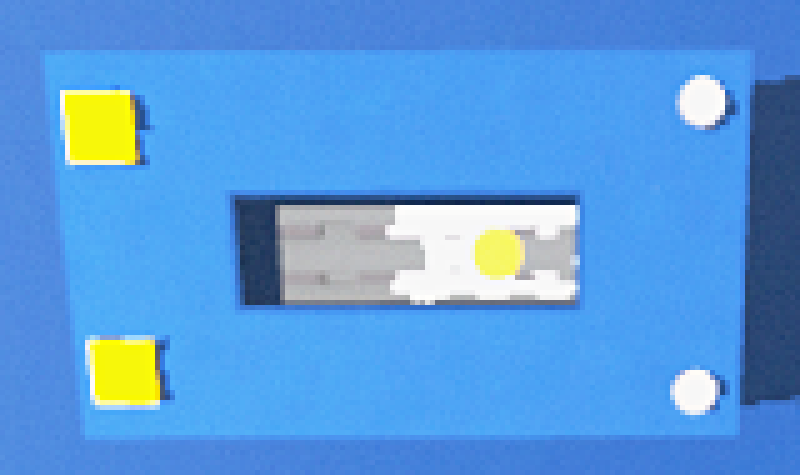

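View pics/w3b.png

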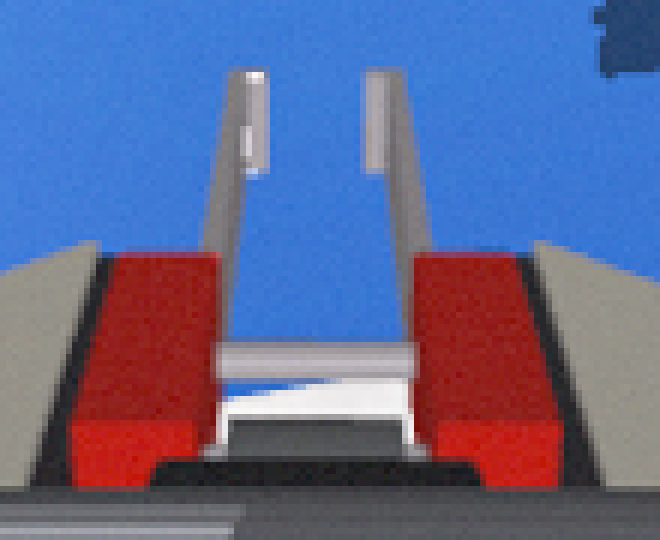

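Run:
```python
from h import *
st=arm.observe(); c=cam("wrist",st); print(st["position"])
yaw=2*np.arctan2(st["ee_rot"][1],st["ee_rot"][0]); print("toolyaw",np.degrees(yaw))
A=lambda u,v:(140+u/5-.5,50+v/5-.5); B=lambda u,v:(200+u/6-.5,180+v/6-.5)
Tm=R.from_rotvec(st["ee_rot"]).as_matrix()
def tool(P): return Tm.T@(P-st["position"])
def show(n,pts,z,f):
    W=np.array([onz(c,f(*p),z) for p in pts]); print(n,np.round(W[:,:2]*1000,1).tolist(),"mean",np.round(W.mean(0)*1000,1),"tool",np.round(tool(W.mean(0))*1000,1))
    return W
J=show("jig",[(45,52),(752,50),(738,437),(85,437)],.06,A)
for i in range(4): v=J[(i+1)%4]-J[i]; print(np.linalg.norm(v)*1000,np.degrees(np.arctan2(v[1],v[0])))
S=show("slot",[(235,195),(580,193),(580,305),(243,305)],.06,A)
for i in range(4): v=S[(i+1)%4]-S[i]; print(np.linalg.norm(v)*1000,np.degrees(np.arctan2(v[1],v[0])))
H=show("head",[(497,253)],.0275,A)
fl=show("floorR",[(580,205),(580,302)],.018,A)
L=show("lips",[(268,70),(362,70),(362,172),(268,172)],.109,B)
for i in range(4): v=L[(i+1)%4]-L[i]; print(np.linalg.norm(v)*1000,np.degrees(np.arctan2(v[1],v[0])))
```

```text
[ 0.41996786 -0.03096973  0.17308329]
toolyaw -10.318640315122522
jig [[554.0, 41.4], [531.3, -86.1], [462.3, -73.8], [485.4, 53.9]] mean [508.2 -16.2  60. ] tool [ 84.2 -30.4 113.1]
129.5539437796853 -100.09341068780775
70.08127643124998 169.88929172817683
129.8099738380019 79.75462214969863
69.73752415974917 -10.320771198527224
slot [[523.9, 13.3], [512.7, -50.8], [492.7, -47.3], [504.3, 16.8]] mean [508.4 -17.   60. ] tool [ 84.5 -29.6 113.1]
65.11477041444279 -99.9309919959356
20.297423743436386 169.97084951673978
65.1013914957469 79.75617738908187
19.941957516722926 -9.989672824555264
head [[505.6, -32.0]] mean [505.6 -32.   27.5] tool [ 84.4 -14.4 145.6]
floorR [[512.3, -51.3], [492.3, -47.8]] mean [502.3 -49.5  18. ] tool [ 84.4   3.5 155.1]
lips [[429.5, -25.6], [427.1, -38.9], [411.5, -36.2], [414.0, -22.6]] mean [420.5 -30.8 109. ] tool [ 0.6 -0.2 64.1]
13.56748717395453 -100.24887648911488
15.79066557830645 170.2472178500008
13.8428545716562 79.749934246363
15.790395039337417 -10.75196267947076
```

All sizes match (jig 130×70, slot 65×20, lips 13.7 apart). In the tool frame the pin head is at (84.4,-14.4) and the tips at (0.6,-0.2), so I move (+83.8,-14.2) mm and check above the slot.

Emit:
apply_moves --targets '[0.545,0.06,-0.01,0,0,0.545,0.06,-0.01,0,0,0.545,0.06,-0.01,0,0,0.545,0.0295,-0.0055,0,0,0.545,0,0,0.04,0,0.545,0,0,0.03,0,0.545,0,0,0,0,0.545,0,0,0,0]'

```text
clock: 8.22
position: [0.5047, -0.032, 0.1452]
ee_rot: [3.129, -0.284, -0.0]
force: [-1.0, -0.2, -0.9]
width: 0.455
```

Run:
```python
from h import *
st,im=shot("wrist","w4"); print(st["position"],st["ee_rot"],st["width"],st["force"])
Tm=R.from_rotvec(st["ee_rot"]).as_matrix()
print("head in tool",Tm.T@(np.array([.5056,-.0320,.0275])-st["position"]))
cv2.imwrite("pics/w4c.png",cv2.resize(im[150:270,180:330],None,fx=5,fy=5,interpolation=cv2.INTER_NEAREST))
```

```text
[ 0.50468604 -0.03201237  0.14521082] [ 3.12860966e+00 -2.84110532e-01 -4.72474186e-04] 0.4550285245681661 [-0.96907711 -0.24842382 -0.8544887 ]
head in tool [ 0.00093088 -0.00019282  0.11771053]
```

View pics/w4c.png

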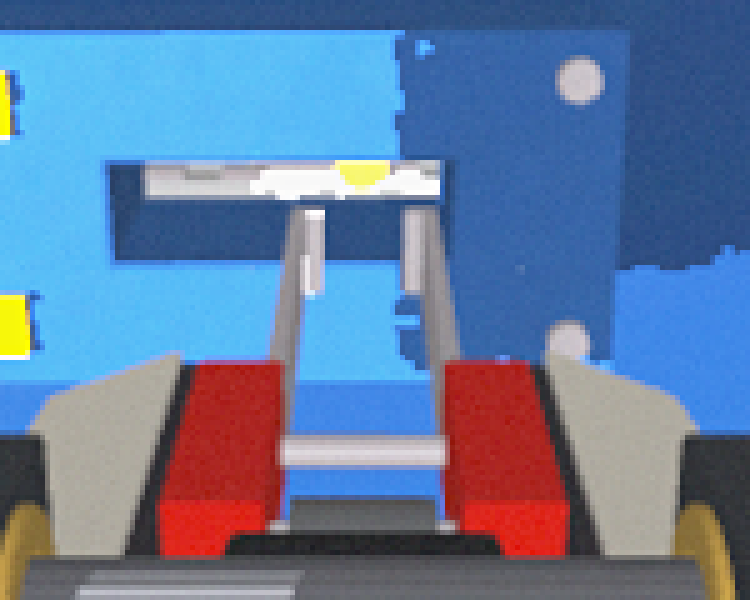

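The tips are over the slot, straight above the pin. I'll descend most of the way.

Emit:
apply_moves --targets '[0.545,0,0,0.03,0,0.545,0,0,0.03,0,0.545,0,0,0.03,0,0.545,0,0,0.03,0,0.545,0,0,0.012,0,0.545,0,0,0.01,0,0.545,0,0,0,0,0.545,0,0,0,0]'

```text
clock: 9.28
position: [0.5053, -0.032, 0.0887]
ee_rot: [-3.129, 0.284, -0.001]
force: [-0.2, -0.1, -1.5]
width: 0.452
```

Emit:
apply_moves --targets '[0.545,0,0,0.004,0,0.545,0,0,0.004,0,0.545,0,0,0.003,0,0.545,0,0,0,0]'

```text
clock: 9.78
position: [0.505, -0.032, 0.0839]
ee_rot: [3.129, -0.284, -0.0]
force: [-0.1, -0.1, -0.8]
width: 0.453
```

Emit:
apply_moves --targets '[0.545,0,0,0.002,0,0.545,0,0,0.001,0,0.545,0,0,0,0]'

```text
clock: 10.15
position: [0.5053, -0.032, 0.0831]
ee_rot: [3.129, -0.284, 0.001]
force: [-0.4, 0.5, 4.9]
width: 0.456
```

The tips rest on the floor with about 6 N. Now I squeeze shut at 40 N.

Emit:
apply_moves --targets '[0.6,0,0,0,0,0.65,0,0,0,0,0.7,0,0,0,0,0.7,0,0,0,0,0.7,0,0,0,0,0.7,0,0,0,0,0.7,0,0,0,0]' --grip_force 40

```text
clock: 11.02
position: [0.5056, -0.0318, 0.0831]
ee_rot: [-3.128, 0.284, -0.002]
force: [-1.0, 0.6, 4.6]
width: 0.34
```

Emit:
apply_moves --targets '[0.7,0,0,0,0,0.7,0,0,0,0]'

```text
clock: 11.28
position: [0.5056, -0.0319, 0.0832]
ee_rot: [-3.128, 0.284, -0.002]
force: [0.2, 1.1, 6.0]
width: 0.345
```

Run:
```python
from h import *
st,im=shot("wrist","w5"); print(st["position"],st["ee_rot"],st["width"],st["force"])
cv2.imwrite("pics/w5c.png",cv2.resize(im[150:270,180:330],None,fx=5,fy=5,interpolation=cv2.INTER_NEAREST))
st,im=shot("scene","s5")
cv2.imwrite("pics/s5c.png",cv2.resize(im[100:250,200:350],None,fx=4,fy=4,interpolation=cv2.INTER_NEAREST))
```

```text
[ 0.50563631 -0.03185469  0.08315967] [-3.12849063e+00  2.84086758e-01 -1.81749245e-03] 0.345286422973232 [0.21213477 1.12233613 6.04620389]
```

View pics/w5c.png

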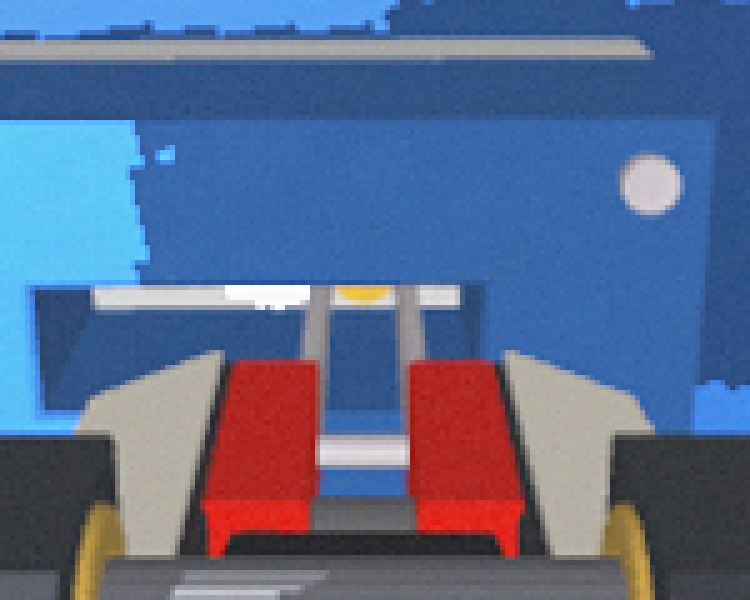

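View pics/s5c.png

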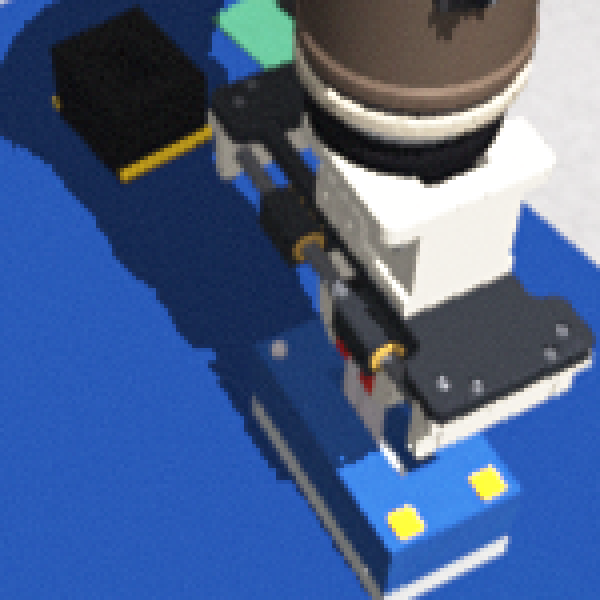

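The pin head shows between the blades in the wrist view. I'll lift gently and feel for the hook.

Emit:
apply_moves --targets '[0.7,0,0,-0.003,0,0.7,0,0,-0.002,0,0.7,0,0,0,0]'

```text
clock: 11.75
position: [0.5048, -0.0321, 0.0846]
ee_rot: [3.129, -0.284, -0.001]
force: [0.2, 0.9, -0.9]
width: 0.342
```

Emit:
apply_moves --targets '[0.7,0,0,-0.002,0,0.7,0,0,-0.001,0,0.7,0,0,0,0]'

```text
clock: 12.12
position: [0.5045, -0.032, 0.0854]
ee_rot: [3.129, -0.284, -0.002]
force: [1.7, 0.4, -11.7]
width: 0.343
```

The pin resists at about 10 N after roughly 2 mm, so it is hooked. I'll ease off a little and slide towards the jig's +y with a light upward bias.

Emit:
apply_moves --targets '[0.7,0,0,0.001,0,0.7,0,-0.0025,0,0,0.7,0,-0.0025,0,0,0.7,0,0,0,0]'

```text
clock: 12.62
position: [0.505, -0.0309, 0.0855]
ee_rot: [3.128, -0.285, -0.001]
force: [0.1, -5.2, -10.6]
width: 0.345
```

Emit:
apply_moves --targets '[0.7,0,-0.0025,0,0,0.7,0,-0.0025,0,0,0.7,0,-0.0025,0,0,0.7,0,-0.0025,0,0,0.7,0,0,0,0]'

```text
clock: 13.25
position: [0.5058, -0.0266, 0.0855]
ee_rot: [3.128, -0.285, -0.001]
force: [-0.0, -5.6, -11.0]
width: 0.344
```

Emit:
apply_moves --targets '[0.7,0,-0.0025,0.001,0,0.7,0,-0.0025,0,0,0.7,0,-0.0025,0,0,0.7,0,-0.0025,0,0,0.7,0,-0.0025,0,0,0.7,0,0,0,0]'

```text
clock: 14.0
position: [0.5072, -0.0209, 0.0853]
ee_rot: [-3.129, 0.284, -0.0]
force: [-0.1, -2.1, -7.4]
width: 0.345
```

Emit:
apply_moves --targets '[0.7,0,-0.0025,0,0,0.7,0,-0.0025,0,0,0.7,0,0,0,0]'

```text
clock: 14.38
position: [0.5075, -0.0191, 0.0852]
ee_rot: [-3.129, 0.284, -0.0]
force: [-1.4, -2.1, -7.2]
width: 0.344
```

Emit:
apply_moves --targets '[0.7,0,-0.0025,0,0,0.7,0,-0.0025,0,0,0.7,0,0,0,0]'

```text
clock: 14.75
position: [0.5079, -0.017, 0.0852]
ee_rot: [-3.129, 0.284, -0.0]
force: [0.2, -2.1, -6.5]
width: 0.345
```

Emit:
apply_moves --targets '[0.7,0,-0.0025,0,0,0.7,0,-0.0025,0,0,0.7,0,0,0,0]'

```text
clock: 15.12
position: [0.5082, -0.0151, 0.0852]
ee_rot: [-3.129, 0.284, -0.0]
force: [0.5, -1.8, -6.6]
width: 0.343
```

Emit:
apply_moves --targets '[0.7,0,-0.0025,0,0,0.7,0,-0.0025,0,0,0.7,0,0,0,0]'

```text
clock: 15.5
position: [0.5085, -0.0131, 0.0852]
ee_rot: [-3.129, 0.284, -0.0]
force: [-0.2, -2.1, -6.7]
width: 0.342
```

Emit:
apply_moves --targets '[0.7,0,-0.0025,0,0,0.7,0,-0.0025,0,0,0.7,0,0,0,0]'

```text
clock: 15.88
position: [0.5089, -0.0112, 0.0852]
ee_rot: [-3.129, 0.284, -0.0]
force: [-0.0, -1.0, -6.4]
width: 0.344
```

Emit:
apply_moves --targets '[0.7,0,-0.0025,0,0,0.7,0,-0.0025,0,0,0.7,0,0,0,0]'

```text
clock: 16.25
position: [0.5092, -0.0092, 0.0852]
ee_rot: [-3.129, 0.284, -0.0]
force: [-0.3, -2.9, -5.8]
width: 0.342
```

Emit:
apply_moves --targets '[0.7,0,-0.0025,0,0,0.7,0,-0.0025,0,0,0.7,0,0,0,0]'

```text
clock: 16.62
position: [0.5096, -0.0072, 0.0852]
ee_rot: [-3.129, 0.284, -0.0]
force: [-0.3, -1.9, -7.0]
width: 0.343
```

Emit:
apply_moves --targets '[0.7,0,-0.0025,0,0,0.7,0,-0.0025,0,0,0.7,0,0,0,0]'

```text
clock: 17.0
position: [0.51, -0.0053, 0.0852]
ee_rot: [-3.129, 0.284, -0.0]
force: [0.3, -1.7, -6.1]
width: 0.344
```

Emit:
apply_moves --targets '[0.7,0,-0.0025,0,0,0.7,0,-0.0025,0,0,0.7,0,0,0,0]'

```text
clock: 17.38
position: [0.5103, -0.0033, 0.0852]
ee_rot: [-3.129, 0.284, 0.0]
force: [-1.5, -1.6, -6.2]
width: 0.347
```

Emit:
apply_moves --targets '[0.7,0,-0.0025,0,0,0.7,0,-0.0025,0,0,0.7,0,0,0,0]'

```text
clock: 17.75
position: [0.5107, -0.0013, 0.0852]
ee_rot: [-3.129, 0.284, -0.0]
force: [-0.8, -2.6, -6.2]
width: 0.343
```

Emit:
apply_moves --targets '[0.7,0,-0.0025,0,0,0.7,0,-0.0025,0,0,0.7,0,0,0,0]'

```text
clock: 18.12
position: [0.5112, 0.0008, 0.0853]
ee_rot: [-3.128, 0.284, -0.0]
force: [-0.2, -1.3, -5.7]
width: 0.343
```

Emit:
apply_moves --targets '[0.7,0,-0.0025,0,0,0.7,0,-0.0025,0,0,0.7,0,0,0,0]'

```text
clock: 18.5
position: [0.512, 0.003, 0.0856]
ee_rot: [-3.128, 0.283, -0.002]
force: [0.9, -0.5, -1.6]
width: 0.345
```

At 35.7 mm of travel the upward resistance vanished. I'll lift gently here.

Emit:
apply_moves --targets '[0.7,0,0,-0.002,0,0.7,0,0,-0.002,0,0.7,0,0,0,0]'

```text
clock: 18.88
position: [0.5115, 0.0024, 0.0869]
ee_rot: [-3.129, 0.284, -0.0]
force: [0.2, 0.4, -2.8]
width: 0.341
```

Emit:
apply_moves --targets '[0.7,0,0,-0.003,0,0.7,0,0,-0.003,0,0.7,0,0,0,0]'

```text
clock: 19.25
position: [0.5114, 0.0024, 0.0893]
ee_rot: [3.129, -0.284, 0.0]
force: [-0.3, 0.2, -0.5]
width: 0.347
```

Emit:
apply_moves --targets '[0.7,0,0,-0.005,0,0.7,0,0,-0.005,0,0.7,0,0,-0.005,0,0.7,0,0,0,0]'

```text
clock: 19.75
position: [0.5115, 0.0024, 0.0954]
ee_rot: [3.129, -0.285, 0.001]
force: [-0.6, -0.4, -0.9]
width: 0.341
```

Emit:
apply_moves --targets '[0.7,0,0,-0.01,0,0.7,0,0,-0.015,0,0.7,0,0,-0.02,0,0.7,0,0,-0.02,0,0.7,0,0,-0.02,0,0.7,0,0,-0.02,0,0.7,0,0,-0.02,0,0.7,0,0,-0.02,0,0.7,0,0,-0.02,0,0.7,0,0,-0.01,0,0.7,0,0,0,0]'

```text
clock: 21.12
position: [0.5115, 0.0024, 0.1655]
ee_rot: [3.129, -0.284, 0.001]
force: [0.5, 1.2, -0.4]
width: 0.342
```

Run:
```python
from h import *
st,im=shot("wrist","w6"); print(st["position"],st["ee_rot"],st["width"],st["force"])
cv2.imwrite("pics/w6c.png",cv2.resize(im[130:270,160:340],None,fx=4,fy=4,interpolation=cv2.INTER_NEAREST))
st,im=shot("side","s6")
c=cam("side"); P=st["position"].copy(); P[2]-=.07; u,v=proj(c,P).astype(int); print(u,v)
cv2.imwrite("pics/s6c.png",cv2.resize(im[v-50:v+50,u-60:u+60],None,fx=5,fy=5,interpolation=cv2.INTER_NEAREST))
```

```text
[0.51151226 0.0023964  0.16547728] [ 3.12867596e+00 -2.84429571e-01  7.94491920e-04] 0.3417039647220608 [ 0.51224271  1.17547663 -0.38967146]
243 216
```

View pics/w6c.png

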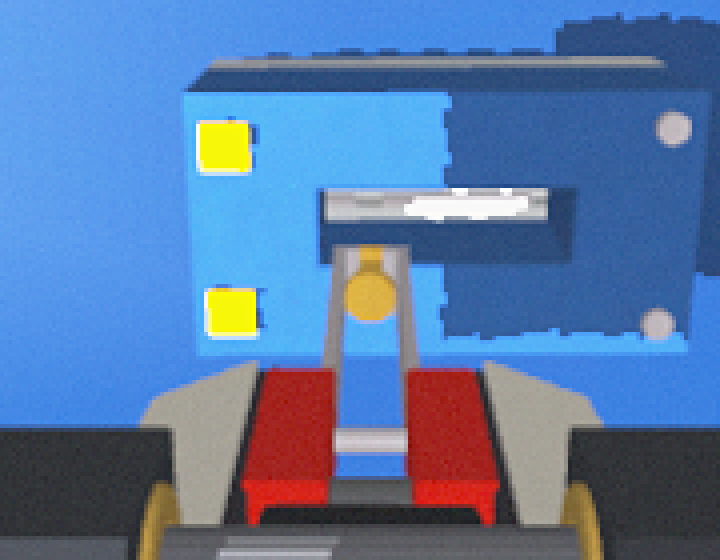

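View pics/s6c.png

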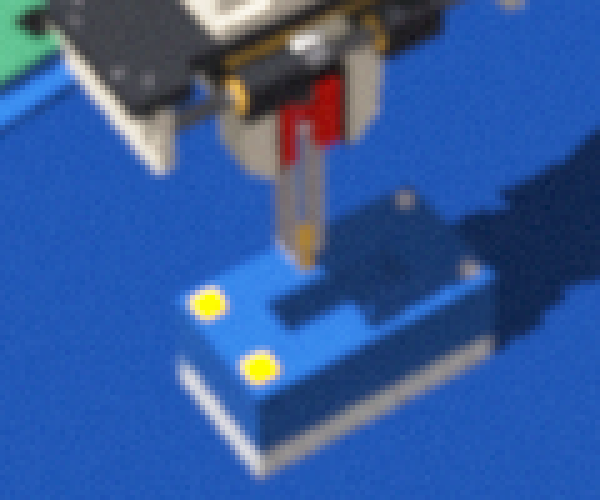

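The pin is held upright between the blades with its head above the lips, and it is clear of the jig. Next I carry it to the green dish.

Emit:
apply_moves --targets '[0.7,0.01,-0.025,0,0,0.7,0.0188,-0.048,0,0,0.7,0.0188,-0.048,0,0,0.7,0.0188,-0.048,0,0,0.7,0.0188,-0.048,0,0,0.7,0.0188,-0.048,0,0,0.7,0.0188,-0.048,0,0,0.7,0.0188,-0.048,0,0,0.7,0.0188,-0.048,0,0,0.7,0.0188,-0.048,0,0,0.7,0.0188,-0.048,0,0,0.7,0.0188,-0.048,0,0,0.7,0.009,-0.023,0,0,0.7,0,0,0,0,0.7,0,0,0,0]'

```text
clock: 23.1
position: [0.6416, 0.2118, 0.1651]
ee_rot: [3.128, -0.285, -0.0]
force: [0.3, 0.0, -0.5]
width: 0.345
```

Run:
```python
from h import *
st,im=shot("wrist","w7"); print(st["position"],st["ee_rot"],st["width"],st["force"])
```

```text
[0.6415821  0.21181181 0.16510563] [ 3.12773089e+00 -2.85471150e-01 -4.07386548e-04] 0.34489111949430046 [ 0.31365169  0.03066444 -0.50513108]
```

View pics/w7.png

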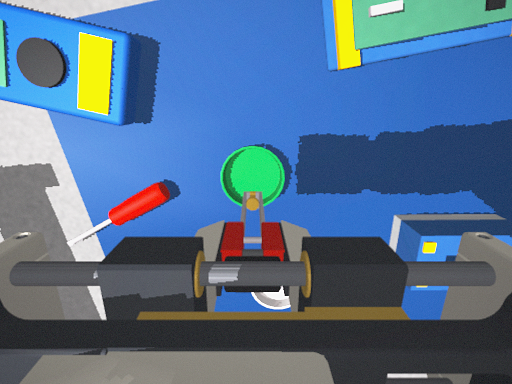

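Run:
```python
from h import *
im=cv2.imread("pics/w7.png"); c=cam("wrist",arm.observe())
print(onz(c,(253,177),.018), proj(c,[.6416,.2118,.004]))
```

```text
[0.6404027  0.21089905 0.018     ] [252.05081878 173.23094969]
```

The dish centre from the wrist camera is (0.640,0.211), right under the tongs. I'll descend.

Emit:
apply_moves --targets '[0.7,0,0,0.03,0,0.7,0,0,0.03,0,0.7,0,0,0.03,0,0.7,0,0,0.03,0,0.7,0,0,0.03,0,0.7,0,0,0.02,0,0.7,0,0,0.015,0,0.7,0,0,0.005,0,0.7,0,0,0.005,0,0.7,0,0,0,0,0.7,0,0,0,0]'

```text
clock: 24.52
position: [0.6419, 0.2128, 0.0874]
ee_rot: [-3.129, 0.284, -0.001]
force: [0.2, 0.3, -2.1]
width: 0.344
```

Emit:
apply_moves --targets '[0.7,0,0,0.0025,0,0.7,0,0,0.0025,0,0.7,0,0,0,0]'

```text
clock: 24.9
position: [0.6417, 0.2127, 0.0851]
ee_rot: [3.129, -0.284, -0.0]
force: [0.8, -0.1, -1.4]
width: 0.342
```

Emit:
apply_moves --targets '[0.7,0,0,0.0025,0,0.7,0,0,0.0025,0,0.7,0,0,0,0]'

```text
clock: 25.28
position: [0.6417, 0.2127, 0.083]
ee_rot: [3.129, -0.284, -0.0]
force: [0.0, 0.1, -0.9]
width: 0.342
```

Emit:
apply_moves --targets '[0.7,0,0,0.002,0,0.7,0,0,0,0]'

```text
clock: 25.52
position: [0.6417, 0.2127, 0.0823]
ee_rot: [3.129, -0.284, -0.0]
force: [-0.0, 0.3, -1.9]
width: 0.342
```

Emit:
apply_moves --targets '[0.7,0,0,0.002,0,0.7,0,0,0,0]'

```text
clock: 25.78
position: [0.6417, 0.2127, 0.0815]
ee_rot: [3.129, -0.284, -0.0]
force: [0.2, -0.0, -1.7]
width: 0.342
```

Emit:
apply_moves --targets '[0.7,0,0,0.002,0,0.7,0,0,0,0]'

```text
clock: 26.02
position: [0.6417, 0.2127, 0.0807]
ee_rot: [3.129, -0.284, -0.0]
force: [0.6, -0.0, -1.2]
width: 0.343
```

Emit:
apply_moves --targets '[0.7,0,0,0.002,0,0.7,0,0,0,0]'

```text
clock: 26.28
position: [0.6417, 0.2127, 0.0799]
ee_rot: [3.129, -0.284, -0.0]
force: [-0.2, -0.2, -1.7]
width: 0.341
```

Emit:
apply_moves --targets '[0.7,0,0,0.0015,0,0.7,0,0,0,0]'

```text
clock: 26.52
position: [0.6418, 0.2127, 0.0795]
ee_rot: [-3.129, 0.284, -0.0]
force: [-0.6, -0.0, 0.3]
width: 0.344
```

Emit:
apply_moves --targets '[0.7,0,0,0.001,0,0.7,0,0,0,0]'

```text
clock: 26.78
position: [0.642, 0.2128, 0.0794]
ee_rot: [-3.129, 0.284, -0.001]
force: [-1.2, -1.0, 2.9]
width: 0.341
```

The pin's foot rests on the dish floor with about 4 N. I'll open the tongs to 42 mm (still held).

Emit:
apply_moves --targets '[0.64,0,0,0,0,0.62,0,0,0,0,0.6,0,0,0,0,0.58,0,0,0,0,0.56,0,0,0,0,0.542,0,0,0,0,0.542,0,0,0,0,0.542,0,0,0,0,0.542,0,0,0,0]'

```text
clock: 27.9
position: [0.6417, 0.2127, 0.079]
ee_rot: [3.129, -0.284, 0.0]
force: [0.2, -1.4, -1.2]
width: 0.461
```

Run:
```python
from h import *
st,im=shot("wrist","w8"); print(st["position"],st["width"],st["force"])
cv2.imwrite("pics/w8c.png",cv2.resize(im[130:270,160:340],None,fx=4,fy=4,interpolation=cv2.INTER_NEAREST))
```

```text
[0.64174692 0.2127219  0.07900119] 0.46115577458193463 [ 0.24231244 -1.40820482 -1.2449158 ]
```

View pics/w8c.png

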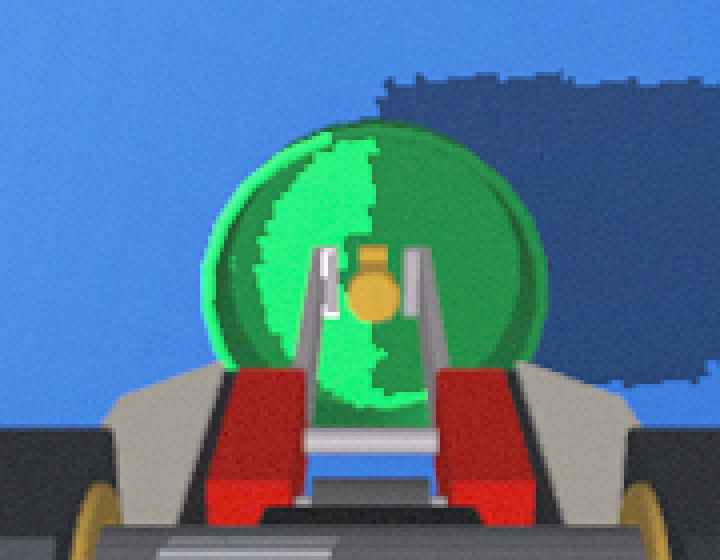

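The pin stands upright and centred, and the lips have opened well clear of its head. I'll rise straight up.

Emit:
apply_moves --targets '[0.542,0,0,-0.008,0,0.542,0,0,-0.01,0,0.542,0,0,-0.01,0,0.542,0,0,-0.01,0,0.542,0,0,-0.02,0,0.542,0,0,-0.04,0,0.542,0,0,-0.04,0,0.542,0,0,-0.05,0,0.542,0,0,-0.05,0,0.542,0,0,0,0]'

```text
clock: 29.2
position: [0.643, 0.2134, 0.1769]
ee_rot: [-3.127, 0.284, -0.006]
force: [0.4, 1.0, -0.7]
width: 0.46
```

Run:
```python
from h import *
st,im=shot("wrist","w9"); print(st["position"],st["width"],st["force"])
cv2.imwrite("pics/w9c.png",cv2.resize(im[130:270,160:340],None,fx=4,fy=4,interpolation=cv2.INTER_NEAREST))
```

```text
[0.64296434 0.21337035 0.17688992] 0.4598536941964792 [ 0.39104872  1.02735706 -0.66741682]
```

View pics/w9c.png

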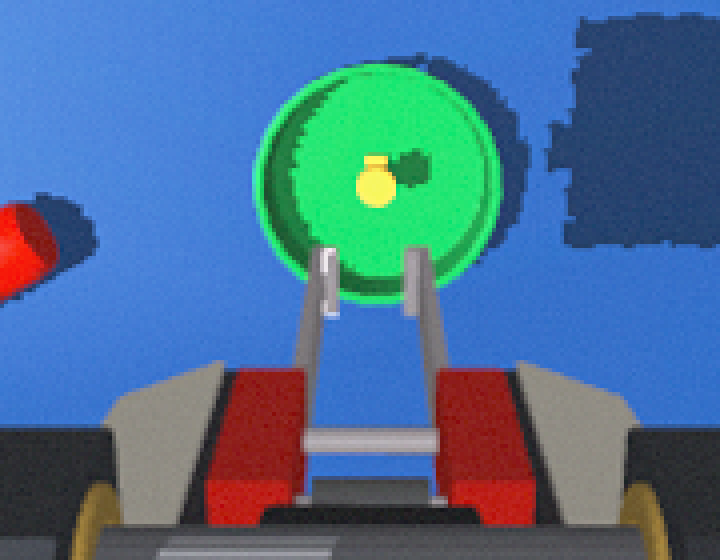

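The pin stands upright in the green dish. I'll carry the tongs back and look at the stand before inserting them.

Emit:
apply_moves --targets '[0.542,0,0,0,-0.049,0.542,0,0,0,-0.049,0.542,-0.02,0.045,0,0,0.542,-0.0437,0.09,0,0,0.542,-0.0437,0.09,0,0,0.542,-0.0437,0.09,0,0,0.542,-0.0437,0.09,0,0,0.542,-0.0437,0.09,0,0,0.542,-0.0437,0.09,0,0,0.542,-0.0437,0.09,0,0,0.542,-0.0437,0.09,0,0,0.542,-0.0437,0.09,0,0,0.542,-0.0437,0.09,0,0,0.542,-0.0437,0.09,0,0,0.542,-0.0437,0.09,0,0,0.542,-0.0437,0.09,0,0,0.542,-0.022,0.046,0,0,0.542,0,0,0,0,0.542,0,0,0,0]'

```text
clock: 31.62
position: [0.3843, -0.2838, 0.1739]
ee_rot: [-3.141, 0.042, 0.0]
force: [0.1, 0.5, -1.6]
width: 0.464
```

Run:
```python
from h import *
st,im=shot("wrist","w10"); print(st["position"],st["ee_rot"],st["width"],st["force"])
```

```text
[ 0.38429054 -0.28377404  0.17388257] [-3.14056068e+00  4.16019929e-02  4.13381862e-04] 0.46412946820892564 [ 0.09611533  0.49501261 -1.5650744 ]
```

View pics/w10.png

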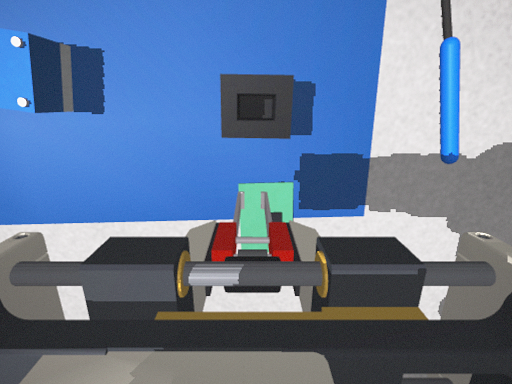

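The stand's empty slot is visible near (256,106), and the tips are near (240,195) and (267,195).

Run:
```python
from h import *
im=cv2.imread("pics/w10.png"); 
a=cv2.resize(im[65:150,210:320],None,fx=7,fy=7,interpolation=cv2.INTER_CUBIC)
a=cv2.convertScaleAbs(a,alpha=1.8)
cv2.imwrite("pics/w10a.png",a)
cv2.imwrite("pics/w10b.png",cv2.resize(im[180:270,200:310],None,fx=6,fy=6,interpolation=cv2.INTER_NEAREST))
```

```text
(no output)
```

View pics/w10a.png

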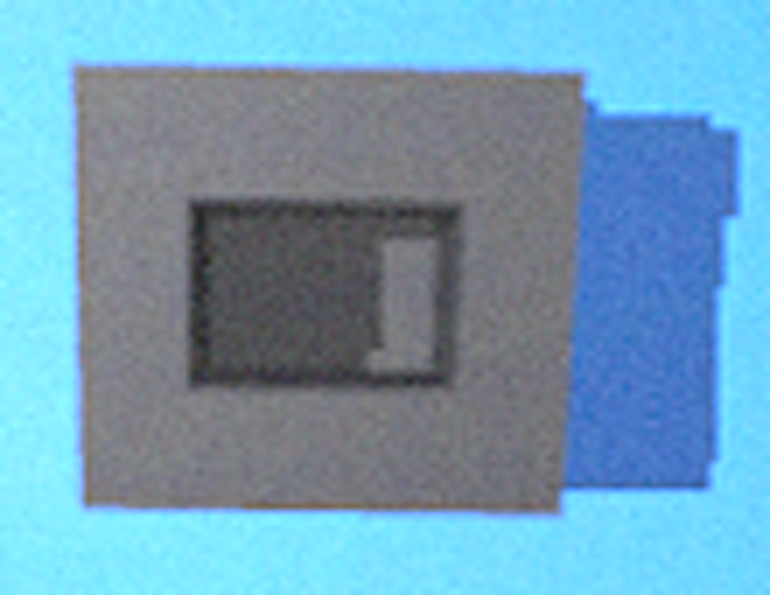

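View pics/w10b.png

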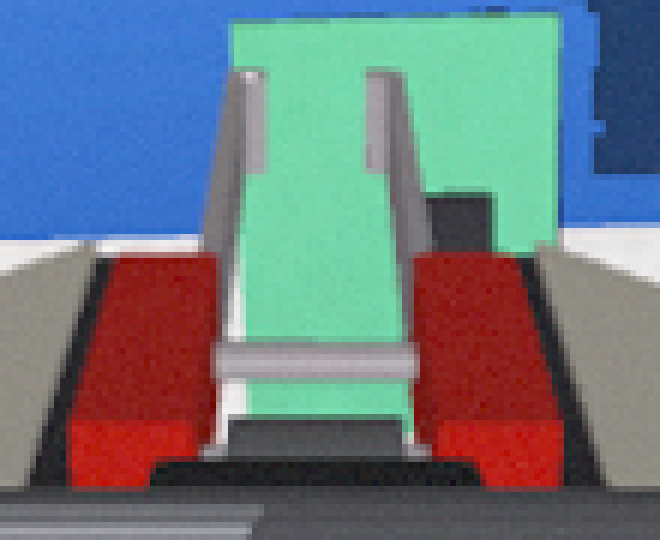

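Run:
```python
from h import *
st=arm.observe(); c=cam("wrist",st)
A=lambda u,v:(210+(u+.5)/7-.5,65+(v+.5)/7-.5); B=lambda u,v:(200+u/6-.5,180+v/6-.5)
Tm=R.from_rotvec(st["ee_rot"]).as_matrix()
print("yaw",np.degrees(np.arctan2(Tm[1,0],Tm[0,0])))
def show(n,pts,z,f):
    W=np.array([onz(c,f(*p),z) for p in pts]); m=W.mean(0); print(n,"mean",np.round(m*1000,1),"tool",np.round(Tm.T@(m-st["position"])*1000,1))
    for i in range(4): v=W[(i+1)%4]-W[i]; print("  %.1f %.1f"%(np.linalg.norm(v)*1000,np.degrees(np.arctan2(v[1],v[0]))))
show("top",[(75,66),(583,73),(560,513),(84,507)],.055,A)
show("slot",[(190,200),(460,205),(450,384),(190,382)],.055,A)
show("lips",[(266,72),(364,72),(364,172),(266,172)],.109+st["position"][2]-.173,B)
```

```text
yaw -1.4789653089741113
top mean [ 462. -289.   55.] tool [ 77.7   3.5 119. ]
  69.0 -92.1
  59.1 178.0
  69.1 87.9
  59.2 -2.2
slot mean [ 462.5 -288.6   55. ] tool [ 78.1   3.1 119. ]
  37.4 -92.4
  24.1 176.7
  37.0 88.2
  24.4 -2.4
lips mean [ 385.  -283.2  110. ] tool [ 0.5 -0.4 64. ]
  14.1 -91.4
  15.5 179.1
  14.4 88.6
  15.5 -1.9
```

The stand slot measures 37×24 mm, yaw -2.2°, with its centre at tool (78,3.3). I'll move over it, then check the pose.

Emit:
apply_moves --targets '[0.542,0.06,0.003,0,0.008,0.542,0.06,0.003,0,0,0.542,0.05,0.003,0,0,0.542,0.0235,0,0,0,0.542,0,0,0.03,0,0.542,0,0,0.03,0,0.542,0,0,0.02,0,0.542,0,0,0,0,0.542,0,0,0,0]'

```text
clock: 32.8
position: [0.4612, -0.2913, 0.1424]
ee_rot: [3.141, -0.063, 0.0]
force: [0.0, 0.6, -1.7]
width: 0.458
```

Emit:
apply_moves --targets '[0.542,0.0015,-0.005,0,0,0.542,0,0,0.02,0,0.542,0,0,0.03,0,0.542,0,0,0.03,0,0.542,0,0,0.03,0,0.542,0,0,0.03,0,0.542,0,0,0.012,0,0.542,0,0,0.008,0,0.542,0,0,0,0,0.542,0,0,0,0]'

```text
clock: 34.05
position: [0.4622, -0.2893, 0.0786]
ee_rot: [3.141, -0.063, 0.001]
force: [-0.3, -0.5, -1.4]
width: 0.462
```

Emit:
apply_moves --targets '[0.542,0,0,0.003,0,0.542,0,0,0.002,0,0.542,0,0,0,0]'

```text
clock: 34.42
position: [0.4619, -0.2892, 0.0762]
ee_rot: [3.141, -0.063, -0.0]
force: [-0.0, 0.8, -2.4]
width: 0.457
```

Descending freely. The floor is expected at TCP z of about 0.073.

Emit:
apply_moves --targets '[0.542,0,0,0.003,0,0.542,0,0,0.002,0,0.542,0,0,0,0]'

```text
clock: 34.8
position: [0.4618, -0.2892, 0.0741]
ee_rot: [-3.141, 0.063, 0.0]
force: [0.3, 0.6, -1.1]
width: 0.459
```

Emit:
apply_moves --targets '[0.542,0,0,0.002,0,0.542,0,0,0.001,0,0.542,0,0,0,0]'

```text
clock: 35.17
position: [0.462, -0.2892, 0.0732]
ee_rot: [3.141, -0.063, 0.0]
force: [-0.8, 0.6, 1.0]
width: 0.457
```

The tips rest on the stand's floor. I'll release gradually and withdraw straight up.

Emit:
apply_moves --targets '[0.53,0,0,0,0,0.51,0,0,0,0,0.49,0,0,0,0,0.45,0,0,0,0,0.35,0,0,0,0,0.2,0,0,0,0,0,0,0,0,0,0,0,0,0,0,0,0,0,0,0,0,0,0,0,0,0,0,0,0,0]'

```text
clock: 36.55
position: [0.4619, -0.2892, 0.073]
ee_rot: [3.141, -0.063, -0.0]
force: [-0.6, 0.2, -0.4]
width: 0.998
```

Run:
```python
from h import *
st,im=shot("wrist","w11"); print(st["position"],st["width"],st["force"])
```

```text
[ 0.46192395 -0.28920228  0.07298633] 0.9980578483582118 [-0.63766226  0.17602108 -0.42689877]
```

View pics/w11.png

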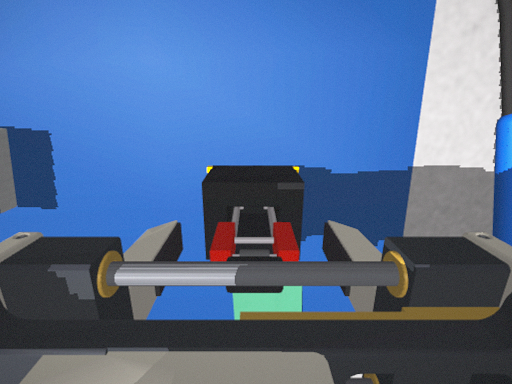

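The tongs stand upright, free between the open fingers. I'll withdraw.

Emit:
apply_moves --targets '[0,0,0,-0.03,0,0,0,0,-0.06,0,0,0,0,-0.08,0,0,0,0,-0.08,0,0,0,0,-0.08,0,0,0,0,-0.08,0,0,0,0,-0.05,0,0,-0.05,0,0,0,0,-0.06,0,0,0,0,0,0,0,0,0,0,0,0,0]'

```text
clock: 37.98
position: [0.4186, -0.2874, 0.2577]
ee_rot: [3.141, -0.062, 0.002]
force: [0.7, -0.4, -0.5]
width: 1.001
```

Run:
```python
from h import *
st,im=shot("wrist","w12"); print(st["position"],st["width"],st["force"])
_,a=shot("scene","s12"); _,b=shot("side","d12")
k=lambda i,x,y,w,h,f:cv2.resize(cv2.resize(i[y:y+h,x:x+w],None,fx=f,fy=f,interpolation=cv2.INTER_CUBIC),(260,260))
cv2.imwrite("pics/f12.png",np.vstack([np.hstack([k(a,195,75,70,70,4),k(a,290,320,70,70,4)]),np.hstack([k(b,305,140,70,70,4),k(b,105,220,70,70,4)])]))
```

```text
[ 0.41856173 -0.28741175  0.25770244] 1.0008532760472053 [ 0.65202694 -0.37707597 -0.51244157]
```

View pics/f12.png

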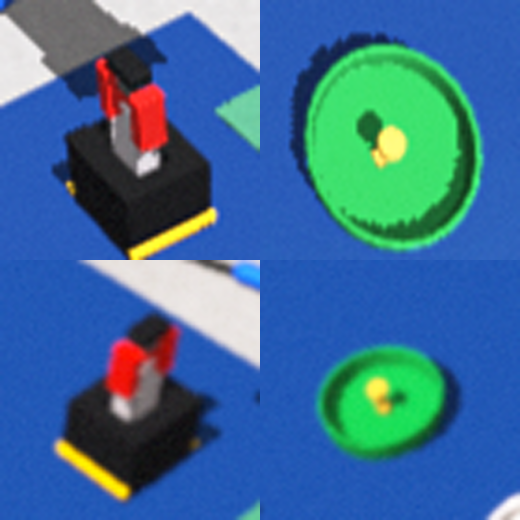

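View pics/w12.png

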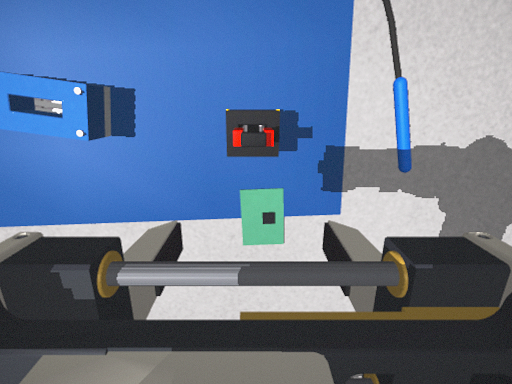

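Scene and side views both show the tongs upright in the stand and the pin standing in the green dish. The wrist view shows the gripper clear of everything. I'm handing in.

```bash
python3 -c "
from cell import arm
print(arm.sign_off()); print(arm.observe()['clock'])"
```

```text
the job is handed in; nothing more can be done
None
the job is handed in; nothing more can be done
```

The job is done and handed in at about 38 s of the 72 s allowed; the hand-in reports no verdict.

- **Hooking the pin:** I took the tongs at 42 mm over the scales and lowered them into the slot until the tips rested on the floor with about 6 N. I then squeezed them shut on the shank with 40 N.
- **Finding the opening:** I slid the pin towards the jig's +y with a light upward pull. After about 36 mm the resistance dropped to just the tongs' weight, and the pin lifted out freely. The most it pulled against the jig was about 12 N as read at the end of each move; forces within a move were not seen.
- **Setting down:** The pin's foot touched the green dish's floor with about 4 N before I opened the tongs. The tongs then went back into their stand.

**Final checks:** The scene and side pictures show the pin standing upright in the green dish and the tongs upright in the stand. The open gripper is clear of everything.

**What disagreed:**
- With the tongs shut on the pin, the gripper read about 31.5 mm instead of the expected 34 mm. The pictures showed the pin properly hooked.
- The fixed cameras placed the jig about 4 mm from where the wrist camera did. I used the wrist camera, and its measured sizes matched those given.

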